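# Hold the craft clip open over the next house wall

### The arm

A 7-joint arm with a two-finger parallel gripper is mounted at the origin on the work surface. World frame = base frame: x ahead of the robot, y to its left, z up, the work surface at z = 0. Lengths are in m, angles in rad, forces in N, time in s.
With the tool pointing down it reaches from about 0.35 to 0.9 m from the base axis. Payload 8.1 kg.
Tool frame: the origin (TCP) lies where the fingers leave the gripper's body, on its centre line; the fingertips stand 66 mm ahead of it and the grasp point (between the pads) lies 47 mm ahead of it (arm.tip_reach is the distance from the TCP to the fingertips, in m); z points along the fingers, y is the direction in which the jaws open and shut (so a half turn about z gives the same grasp; the last joint's range is limited). The gripper opens to 92 mm and grips with 3 to 60 N. Pads are 19 mm wide; open, the fingers measure 130 mm over their backs; the gripper's body (75 mm by 190 mm) begins 47 mm behind the grasp point.
Start: joints at [-1.309, 0.434, 0.025, 1.573, -0.012, 1.134, -0.075], TCP at [0.223, 0.584, 0.292] pointing down, gripper open.
Joint ranges: [-2.62, 2.62], [-0.44, 2.09], [-1.27, 1.32], [0.08, 2.57], [-1.32, 4.46], [0.12, 2], [-2.74, 2.74]. Speed limits (rad/s): [2.22, 2.22, 3.01, 3.01, 3.14, 3.14, 3.14].

### API

Orientations are given as a rotation vector (axis times angle).
In Python, from cell import arm gives the robot as it stands.
- The arm moves only by the tool carry_out, never from a script. Its argument "plan" is a list of rows, each a list of 5 numbers: the shift along the world's x, y, z in cm, then the turn about the world's z in rad, then the finger opening in cm, from 0 to 9.18. In form: [[tx, ty, tz, spin, fingers], ...]. A call has 1 to 20 rows; each row is the pose to reach, as a shift and turn from the pose measured when the call began; what a row does not reach only later rows make up. A row lasts 1/10 s, in which the tool goes at most 50 mm and 8.59 degrees, less where a joint would pass 70% of its speed; a pose out of reach is approached as far as the arm can. A call with a gripper value outside its range is refused whole. The fingers move at their own pace and stop on an object; "squeeze" is the grip in N (left out, the last holds). Time passes only in rows, so rows that repeat a pose let the fingers close. It gives the time, the measured TCP pose, the force and the opening at its end, in the units of the state.
- arm.observe(): the state, without advancing time (a new reading comes with each control period).
- arm.get_image(name): name is "scene" or "top"; returns (picture, depth): 384x512x3 uint8, red, green, blue; 384x512 float32, m along the optical axis (not along the pixel's ray), 0 where there is no reading.
- arm.get_calibration(name): a dict with "intrinsics" (3x3 intrinsics, pixels), "D" ([k1, k2, p1, p2, k3] as OpenCV has them; the pictures are not rectified), "rvec" (rotation vector, rad) and "tvec" (3), from world to camera coordinates, as OpenCV has them. Camera axes: x right, y down, z forward; pixel columns grow to the right and rows downward; lengths in m; the calibration is good to about 2 mm. A picture is of the moment at which its call begins. get_calibration takes no time and is no camera call.
- arm.sign_off(): hands the job in, once; it reports no verdict.
The state is a dict: "clock": time; "joints": joint angles; "dq": joint speeds; "joint_efforts": joint torques, N m; "position": TCP position; "ee_rot": TCP orientation; "force": force on the tool from outside, world axes, zero at the start; "ft_torque": the same for the moment, N m; "width": opening from 0.0 (shut) to 1.0 (fully open).
Only numpy, scipy, OpenCV 4.12 (cv2) and the standard library are available. Lean on these libraries where they do the work, as an engineer would, in place of code of your own. Each camera call takes 0.05 s, during which the arm holds its last target. There are 200 camera calls.

### The job

At the activity table, click the decorating turntable on by one position, anticlockwise seen from above, so that the bare card wall comes round to the pointer. Then squeeze the handles of the sprung wooden clip, lift it off its rest and hold it wide open and in line with the wall over the middle of the bare wall's top edge, centred so that one jaw hangs on each side, well down past the edge and well clear of the card, so that a helper can slip a wafer in. Finish while still holding the clip open like that; do not let go, and leave the other things on the table where they are.

Things in the scene. Friction and masses are not known exactly. Their poses are not given: they have to be found in the camera images.
- turntable (a joint): Angle of the turntable in rad, growing anticlockwise seen from above. Click positions at 0 (start), 1.047 (the next, 60 degrees) and 2.094; end stops just beyond the first and last. The click spring pulls it into the nearest position from up to 30 degrees away; moving it by the peg takes about 3 N. Left alone it stays in its click.
- turn_axis (a point): Centre of the top face of the white turntable disc (250 mm across, 15 mm thick, top 50 mm above the table), on the upright turning axis. Does not turn with the disc; its -x axis points to the pointer, a small fixed steel upright 12 mm wide and 47 mm high, standing 145 mm from the axis on the robot's side.
- turn_peg (a point): The upright round steel peg on the rim of the disc by which it is turned: 14 mm across, rising 45 mm from the disc's top, 110 mm from the turning axis, on the side away from the walls. The point is on its axis, 25 mm above the disc's top and 20 mm below the peg's end. It turns with the disc.
- wall_top (a point): Middle of the top edge (mid-thickness) of the bare card wall: rigid brown card 76 mm wide, 4 mm thick, 70 mm high, fixed on the disc 70 mm from the axis and turning with it; its neighbour, one position further on, is alike but covered with baked sticks. x is the wall's level normal, pointing away from the turning axis, y runs along the edge, z is up.
- clip_rest: The clip's rest, fixed: wooden block 70 x 80 x 16 mm (x, y, z) with an upright steel fin 4 mm thick (along x), 60 mm long (along y), its top 70 mm above the table. Origin: centre of the underside.
- clip_pivot (a point): Hinge pin (10 mm thick) of the wooden clip, 36 mm wide along y, about 50 g. Parked astride the rest's fin, pin 75 mm above the table, jaws down, y along the fin. Two flat handles 4 mm thick, one on the -x, one on the +x side, rise from 2 mm above the pin; parked they splay 17 degrees each, 51 mm over their outer ends, which are 39 to 40 mm above the pin. Axes: those of the -x half (see clip).
- clip_jaw (a joint): Opening of the clip in rad: 0 parked (jaws parallel, 4 mm apart), 0.6 fully open at its stop; closed empty it is about -0.1. The spring takes about 3 N at the handle ends to start opening and 8 N to hold fully open.
- jaw_a (a point): Tip of the jaw on the clip's -x side, on its inner face, mid-width. The jaws reach 36 mm from the pin (35 mm below it when fully open) and are 4 mm thick, 36 mm wide. At full opening the two tips are 25 mm apart and the gap narrows straight up to about 7 mm just below the pin.
- jaw_b (a point): The same point of the other jaw, on the +x side.
- sprinkle_jar: Bystander: glass jar 44 mm across, 62 mm high, near the clip rest. Origin: centre of its underside.
- wafer_stack: Bystander: three wafers, 32 x 75 x 22 mm, near the clip rest. Origin: centre of its underside.
- wafer_slab: Bystander: two wafers, 40 x 85 x 18 mm, beyond the turntable. Origin: centre of its underside.
- icing_bottle: Bystander: yellow icing bottle 50 mm across, 130 mm high. Origin: centre of its underside.
- clip: The same clip, origin at the hinge pin. Squeezing the handle ends together along x spreads the jaws; fully squeezed (at the stop) the handles stand parallel, 26 mm over their outsides, reaching 45 mm above the pin. Its axes are those of its -x half, which leans by half of the clip_jaw angle when the clip is held evenly open.

How it is judged:
On the way, in this order (a step that is already met when the one before it is completed fails the run):
1. the turntable rests in its next click position, the clip still on its rest (value of joint turntable between 0.9772 and 1.1172 rad and velocity of joint turntable between -0.1 and 0.1 rad/s and distance of clip_pivot from where it was at the start of the episode below 0.02 m), for 0.3 s.
2. the clip, squeezed open, has been lifted clear of its rest (z of clip_pivot in the frame of clip_rest above 0.115 m and value of joint clip_jaw above 0.35 rad and contact force between the fingers and clip above 1 N), for 0.1 s.
At the end, for the whole second after the job is handed in: Turntable in its next click (1.047 within 0.07 rad). Clip held (over 2 N), open 0.42 rad or more, still, clear of card, rest and table; jaw tips either side of the bare wall, 6 mm or more from its mid-plane and 10 mm or more below its top, within 20 mm of its middle and 0.25 rad of its line (value of joint turntable between 0.9772 and 1.1172 rad and ((x of jaw_a in the frame of wall_top above 0.006 m and x of jaw_b in the frame of wall_top below -0.006 m) or (x of jaw_b in the frame of wall_top above 0.006 m and x of jaw_a in the frame of wall_top below -0.006 m)) and z of each of jaw_a, jaw_b in the frame of wall_top below -0.01 m and y of clip_pivot in the frame of wall_top between -0.02 and 0.02 m and angle between the y axis of clip_pivot and the y axis of wall_top, either way round below 0.25 rad and value of joint clip_jaw above 0.42 rad and contact force between the fingers and clip above 2 N and contact force between clip and turntable below 0.3 N and contact force between clip and clip_rest below 0.3 N and contact force between clip and table below 0.3 N and linear speed of clip below 0.03 m/s); the arm keeps its last pose, push and grip.
It fails at once if a bystander is moved by more than 30 mm (distance of any of sprinkle_jar, wafer_stack, wafer_slab, icing_bottle from where it was at the start of the episode above 0.03 m).
It also fails if it takes over 56 s, if anything falls off the work surface, if the arm or the gripper's body presses on something with over 40 N, if the wrist force passes 120 N, or if a joint passes its speed limit or range.

## Working session

There is one attempt and no reset: what is moved stays moved. The work goes in short steps, Python scripts to look and compute and a tool call to move; the robot and the scene stay as the last step left them, time stands still between calls to the robot, and variables do not carry over. Pictures are saved under pics/ and viewed, about 8 in all and at most 12, crops included, and the job is handed in when it is done.

Besides the shell and the picture viewer there is one more tool, called after "Request:" as a command line: name --pt "numbers of a row" for each row, then --argument value for the rest. carry_out: Moves the arm, as the interface text tells. Its arguments: {"type":"object","properties":{"plan":{"type":"array"},"squeeze":{"type":"number"}},"required":["plan"]}

```bash
mkdir -p pics; ls; cat > h.py <<'E'
import numpy as np, cv2
from cell import arm
def grab(n,tag=None):
    im,d=arm.get_image(n)
    if tag: cv2.imwrite(f'pics/{tag}.png',cv2.cvtColor(im,cv2.COLOR_RGB2BGR))
    np.savez(f'/tmp/{n}.npz',im=im,d=d); return im,d
def cal(n):
    c=arm.get_calibration(n); R=cv2.Rodrigues(np.array(c['rvec'],float))[0]
    return np.array(c['intrinsics'],float),np.array(c['D'],float),R,np.array(c['tvec'],float).ravel()
def ray(n,uv):
    K,D,R,t=cal(n); p=cv2.undistortPoints(np.array(uv,float).reshape(-1,1,2),K,D).reshape(-1,2)
    return -R.T@t, np.c_[p,np.ones(len(p))]@R
def onz(n,uv,z):
    o,d=ray(n,uv); return o+d*((z-o[2])/d[:,2])[:,None]
def proj(n,P):
    K,D,R,t=cal(n); return cv2.projectPoints(np.array(P,float).reshape(-1,3),cv2.Rodrigues(R)[0],t,K,D)[0].reshape(-1,2)
def cloud(n,d):
    v,u=np.mgrid[:d.shape[0],:d.shape[1]]; o,r=ray(n,np.c_[u.ravel(),v.ravel()])
    return (o+r*d.reshape(-1,1)).reshape(d.shape+(3,))
E
python3 - <<'E'
from h import *
for n in('scene','top'):
    grab(n,n+'0'); K,D,R,t=cal(n); print(n,K[0,0],-R.T@t,R[2])
s=arm.observe(); print(s['clock'],s['position'],s['ee_rot'],s['width'])
E
```

```text
pics
scene 409.7898947290717 [ 1.11415447 -0.8289108   0.67423615] [-0.4930387   0.67872316 -0.54428642]
top 454.2608606942791 [ 0.32888641 -0.1166873   1.18823034] [ 0.2194185   0.02125869 -0.97539919]
0.1 [0.2228986  0.5835178  0.29152068] [-5.69987669e-01 -3.08931769e+00  2.22541165e-03] 0.9997655622905943
```

View pics/top0.png

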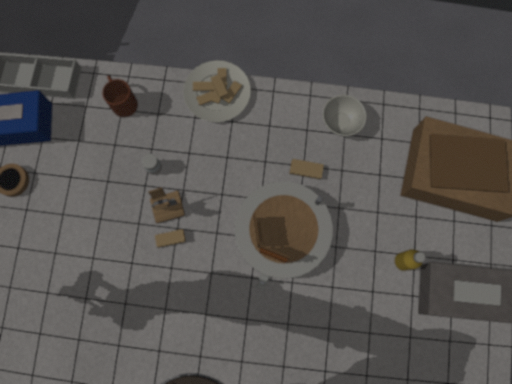

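View pics/scene0.png

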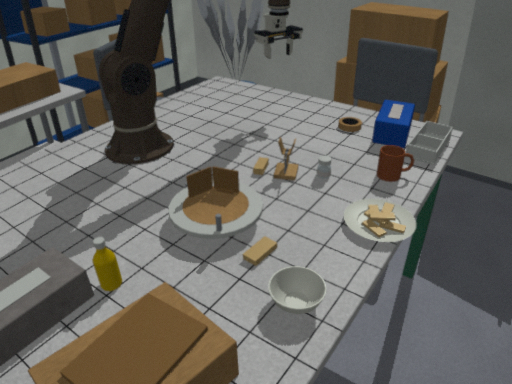

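The top view shows the turntable at about (285,230), the peg near (318,202), the pointer near (265,277), the clip and rest at (167,205), the jar at (152,165) and the wafer stack at (170,238). In the scene view the clip's handles stand at (287,148) and the walls at (213,180). I'll zoom in on the turntable and clip.

```bash
python3 - <<'E'
from h import *
t=np.load('/tmp/top.npz');im=t['im']
a=cv2.resize(im[170:290,225:345],(480,480),interpolation=cv2.INTER_CUBIC)
b=cv2.resize(im[145:255,135:205],(305,480),interpolation=cv2.INTER_CUBIC)
o=np.hstack([a,b]); o=np.clip(o*1.5,0,255).astype(np.uint8)
cv2.imwrite('pics/c1.png',o[...,::-1])
for n in('top','scene'):
    d=np.load(f'/tmp/{n}.npz')['d']; P=cloud(n,d); np.save(f'/tmp/P{n}.npy',P)
    print(n,(d>0).mean())
P=np.load('/tmp/Ptop.npy')
print('table z',np.median(P[300:330,200:240,2]))
m=(np.abs(P[...,2]-.05)<.008); m[:, :225]=0;m[:,345:]=0;m[:170]=0;m[290:]=0
# disc rim: fit circle on contour of disc by rays at z=.05
g=(m*255).astype(np.uint8); g=cv2.morphologyEx(g,cv2.MORPH_CLOSE,np.ones((25,25)))
c=max(cv2.findContours(g,0,1)[0],key=cv2.contourArea).reshape(-1,2)
w=onz('top',c,.05); A=np.c_[2*w[:,:2],np.ones(len(w))]; s=np.linalg.lstsq(A,(w[:,:2]**2).sum(1),rcond=None)[0]
print('disc',s[:2],np.sqrt(s[2]+s[0]**2+s[1]**2))
# clip region
for nm,(u0,u1,v0,v1) in dict(clip=(145,190,185,225),jar=(140,165,150,180),stack=(150,190,226,250)).items():
    Q=P[v0:v1,u0:u1].reshape(-1,3); Q=Q[Q[:,2]>.012]
    print(nm,len(Q),Q.min(0).round(3),Q.max(0).round(3),Q.mean(0).round(3))
E
```

```text
top 0.9959920247395834
scene 0.9872538248697916
table z 0.0010895990225071595
disc [ 0.50729719 -0.17071305] 0.1239795450838648
clip 872 [ 0.329 -0.117  0.012] [0.582 0.186 1.188] [0.534 0.133 0.056]
jar 299 [ 0.329 -0.117  0.013] [0.662 0.213 1.188] [0.637 0.187 0.059]
stack 369 [ 0.329 -0.117  0.013] [0.482 0.156 1.188] [0.454 0.115 0.029]
```

View pics/c1.png

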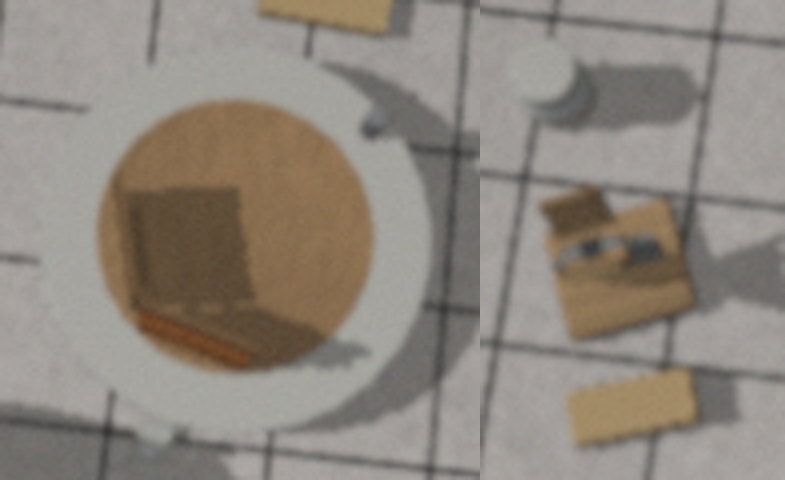

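```bash
python3 - <<'E'
from h import *
P=np.load('/tmp/Ptop.npy'); print('pegtop/pointer', onz('top',[[318.7,200]],.095), onz('top',[[263.7,278.5]],.047))
Q=P[190:222,148:188]
print('z mm top, cols148..187'); 
for r in range(0,32): print(190+r,' '.join('%3d'%(1000*z) if z<.5 else '  .' for z in Q[r,:,2]))
for n,box in (('top',(225,345,170,290)),('top',(140,195,180,225)),('scene',(265,305,130,180)),('scene',(170,265,160,230))):
    p=np.load(f'/tmp/P{n}.npy')[box[2]:box[3],box[0]:box[1]].reshape(-1,3); 
    q=p[(p[:,2]>.085)&(p[:,2]<.3)]; print(n,box,len(q),q.min(0).round(3),q.max(0).round(3))
S=np.load('/tmp/Pscene.npy'); im=np.load('/tmp/scene.npz')['im']
a=cv2.resize(im[125:185,260:310],(500,600),interpolation=cv2.INTER_CUBIC); cv2.imwrite('pics/c2.png',a[...,::-1])
E
```

```text
pegtop/pointer [[ 0.58353098 -0.24882006  0.095     ]] [[ 0.37994719 -0.13633297  0.047     ]]
z mm top, cols148..187
190   0   2  -1 113 117 114 115 120 112 112 116 110 112 107 111 100   4  -2   2  -1   1   0   0  -3   0   1   0   0   1   6   0   5   0   0   3  -1   2   5  -1   1
191 118 119 112 115 120 111 110 112 109 114 108 107 109 105   . 101   0  -2   0   0   5  -1   3   2   3   3  13  13  16  14   1   0   3   2  -2   1   3  -2   3   7
192   1 119 115 112 113 111 111 107 106 107 109 100  99 100  97  99  90  -3  -1   7  -1   0  -3  16  18  18  18  16  12  15  15   0   0   0   0   0   0   2  -1   2
193   2 111 111 108 109 107 108 105 102 102 101 101  99  99  96  93  95   4   1  13  17  16  10  17  17  12  18  19  13  18  13   3   3  -1   0   3   0   2   2   1
194   .  -2 111 106 104 102 100 101  98  97  96  92  92  93  94  89  90  83  19  13  18  16  17  17  17  18   .  16  11  20  14   9   2   0  -1  -3  -1   3   2  -2
195   5   2 106 103 101  98  95  93  94  92  91  93  92  82  88  86  83  86  13  21  16  16  18  18  15  17  17  14  21  18  15  12  -2   0   6  -2   2   0   3   
[... 3856 characters left out ...]
5  18  18  15  10   3  -2  -1   2   2  -1   1   3   0   0   .  -1   1   2  -1   0
220   0   0   1   1  -1   0   0  18  19  18  20  15  18  17  18  14  18  15  11  12   8   7   0   0   0   5   0   4   4   0   1   0   0   0   0   0   0  -2   0   0
221  -1   2   3   0  -4   2  -4   2  17  18  15  15  14  16  12  15   5   9   0   0   0   3  -2   3   3   0   3   2   0   5   2   0   3   0   0   1   3  -1   0   4
top (225, 345, 170, 290) 297 [ 0.423 -0.257  0.085] [ 0.592 -0.095  0.126]
top (140, 195, 180, 225) 158 [0.507 0.118 0.085] [0.566 0.168 0.121]
scene (265, 305, 130, 180) 65 [0.509 0.116 0.086] [0.566 0.163 0.115]
scene (170, 265, 160, 230) 611 [ 0.422 -0.26   0.085] [ 0.596 -0.095  0.12 ]
```

View pics/c2.png

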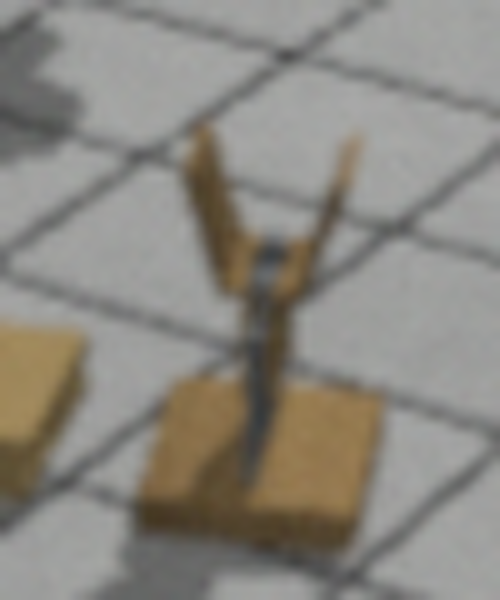

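```bash
python3 - <<'E'
from h import *
from scipy.spatial.transform import Rotation as Ro
import glob
P=np.load('/tmp/Ptop.npy')
# handle end edges: top pixel rays onto z=.1145
S=np.load('/tmp/Pscene.npy')
def cl(Pm,b,lo,hi):
    q=Pm[b[2]:b[3],b[0]:b[1]].reshape(-1,3); return q[(q[:,2]>lo)&(q[:,2]<hi)]
for nm,b in dict(minus=(150,170,205,212),plus=(146,166,188,194)).items():
    q=cl(P,b,.110,.125); vx,vy,x,y=cv2.fitLine(q[:,:2].astype(np.float32),cv2.DIST_L2,0,.01,.01).ravel()
    print(nm,len(q),q.mean(0).round(4),'ang',np.degrees(np.arctan2(vy,vx)), 'ends',q[q[:,1].argmin()].round(3),q[q[:,1].argmax()].round(3))
# pin steel + fin: saddle points between
q=cl(P,(152,168,199,205),.07,.09); print('pin area',q.mean(0).round(4))
# block top rectangle
q=cl(P,(145,190,185,225),.010,.024); r=cv2.minAreaRect(q[:,:2].astype(np.float32)); print('block',r)
r=cv2.minAreaRect(cl(P,(150,190,226,250),.012,.03)[:,:2].astype(np.float32));print('stack',r)
# scene
q=cl(S,(265,305,130,180),.108,.125);print('scene tips');print(q.round(3))
# walls from top edge at z .11-.127
q=cl(P,(225,345,170,290),.112,.128); print('wall pts',len(q)); print(q[::12].round(3))
# white/orange masks disc
im=np.load('/tmp/top.npz')['im']; hsv=cv2.cvtColor(im,cv2.COLOR_RGB2HSV)
m=cv2.inRange(hsv,(8,60,40),(25,255,255)); m[:,:225]=0;m[:,345:]=0;m[:190]=0;m[290:]=0
c=max(cv2.findContours(m,0,1)[0],key=cv2.contourArea); print('brown ellipse px',cv2.minEnclosingCircle(c), onz('top',[cv2.minEnclosingCircle(c)[0]],.05))
R=Ro.from_rotvec(arm.observe()['ee_rot']).as_matrix(); print('tool y deg',np.degrees(np.arctan2(R[1,1],R[0,1])))
E
```

```text
minus 27 [0.5143 0.1339 0.1156] ang -65.503685 ends [0.52  0.118 0.117] [0.51 0.15 0.11]
plus 41 [0.5563 0.1518 0.1147] ang -67.19469 ends [0.561 0.135 0.115] [0.552 0.168 0.118]
pin area [0.5366 0.1428 0.0798]
block ((0.5373866558074951, 0.1387214958667755), (0.07124616950750351, 0.07814690470695496), 23.585575103759766)
stack ((0.4554658830165863, 0.11695946007966995), (0.034092411398887634, 0.07336360961198807), 17.8443660736084)
scene tips
[[0.51  0.149 0.114]
 [0.512 0.141 0.114]
 [0.509 0.152 0.109]
 [0.513 0.139 0.112]
 [0.514 0.143 0.11 ]
 [0.55  0.162 0.112]
 [0.552 0.163 0.113]
 [0.514 0.131 0.112]
 [0.518 0.131 0.113]
 [0.517 0.138 0.11 ]
 [0.554 0.155 0.113]
 [0.519 0.124 0.112]
 [0.522 0.125 0.113]
 [0.559 0.146 0.115]
 [0.523 0.117 0.113]
 [0.559 0.146 0.111]
 [0.524 0.116 0.111]
 [0.525 0.12  0.11 ]
 [0.566 0.134 0.115]
 [0.566 0.134 0.111]]
wall pts 216
[[ 0.528 -0.095  0.12 ]
 [ 0.512 -0.096  0.112]
 [ 0.497 -0.103  0.12 ]
 [ 0.48  -0.107  0.124]
 [ 0.464 -0.109  0.122]
 [ 0.451 -0.123  0.124]
 [ 0.447 -0.13   0.123]
 [ 0.446 -0.137  0.122]
 [ 0.444 -0.14   0.121]
 [ 0.442 -0.145  0.123]
 [ 0.44  -0.145  0.117]
 [ 0.439 -0.148  0.113]
 [ 0.435 -0.148  0.12 ]
 [ 0.434 -0.148  0.113]
 [ 0.436 -0.178  0.123]
 [ 0.435 -0.181  0.119]
 [ 0.432 -0.181  0.121]
 [ 0.431 -0.184  0.114]]
brown ellipse px ((283.3155212402344, 228.84951782226562), 34.241485595703125) [[ 0.50900752 -0.17155147  0.05      ]]
tool y deg 69.09265631450879
```

The clip centre is about (0.535, 0.142) with its x axis at about 23°. The turntable axis is about (0.508, -0.171) and the peg about (0.584, -0.249), bearing -46°. Next I go above the peg with the jaws along the tangent.

Request:
carry_out --pt "36.1 -83.3 -5 -0.435 5" --pt "36.1 -83.3 -5 -0.435 5" --pt "36.1 -83.3 -5 -0.435 5" --pt "36.1 -83.3 -5 -0.435 5" --pt "36.1 -83.3 -5 -0.435 5" --pt "36.1 -83.3 -5 -0.435 5" --pt "36.1 -83.3 -5 -0.435 5" --pt "36.1 -83.3 -5 -0.435 5" --pt "36.1 -83.3 -5 -0.435 5" --pt "36.1 -83.3 -5 -0.435 5" --pt "36.1 -83.3 -5 -0.435 5" --pt "36.1 -83.3 -5 -0.435 5" --pt "36.1 -83.3 -5 -0.435 5" --pt "36.1 -83.3 -5 -0.435 5" --pt "36.1 -83.3 -5 -0.435 5" --pt "36.1 -83.3 -5 -0.435 5" --pt "36.1 -83.3 -5 -0.435 5" --pt "36.1 -83.3 -5 -0.435 5" --pt "36.1 -83.3 -5 -0.435 5" --pt "36.1 -83.3 -5 -0.435 5" --squeeze 10

```text
clock: 2.1
position: [0.5834, -0.2518, 0.2407]
ee_rot: [-1.228, -2.89, 0.004]
force: [0.1, -0.5, 0.1]
width: 0.544
```

Request:
carry_out --pt "0 0.2 -4 0 5" --pt "0 0.2 -8 0 5" --pt "0 0.2 -10.9 0 5" --pt "0 0.2 -10.9 0 5" --pt "0 0.2 -10.9 0 2.4" --pt "0 0.2 -10.9 0 2.4" --pt "0 0.2 -10.9 0 2.4" --pt "0 0.2 -10.9 0 2.4" --pt "0 0.2 -10.9 0 2.4" --pt "0 0.2 -10.9 0 2.4"

```text
clock: 3.1
position: [0.5836, -0.2498, 0.132]
ee_rot: [-1.228, -2.891, 0.004]
force: [0.3, -0.9, -0.4]
width: 0.263
```

```bash
python3 - <<'E'
from h import *
im,_=grab('scene'); a=cv2.resize(im[110:260,150:300],(600,600),interpolation=cv2.INTER_CUBIC); cv2.imwrite('pics/s1.png',a[...,::-1])
s=arm.observe();print(s['position'],s['width'],s['force'])
p=np.array(s['position']); ax=np.array([.508,-.171]); v=p[:2]-ax; th=np.arctan2(v[1],v[0]); r=np.hypot(*v); print(r,np.degrees(th))
for k in range(1,15):
    a=k*.08; q=ax+r*np.array([np.cos(th+a),np.sin(th+a)])-p[:2]; print(k,a,(100*q).round(1))
E
```

```text
[ 0.58349005 -0.24978705  0.13188342] 0.26678098847499865 [0.36223901 0.31096445 0.46458828]
0.10911529099059271 -46.22425811485451
1 0.08 [0.6 0.6]
2 0.16 [1.2 1.3]
3 0.24 [1.7 2. ]
4 0.32 [2.1 2.8]
5 0.4 [2.5 3.6]
6 0.48 [2.8 4.4]
7 0.56 [3.  5.2]
8 0.64 [3.2 6.1]
9 0.72 [3.3 6.9]
10 0.8 [3.4 7.8]
11 0.88 [3.3 8.7]
12 0.96 [3.2 9.5]
13 1.04 [ 3.1 10.4]
14 1.12 [ 2.8 11.2]
```

View pics/s1.png

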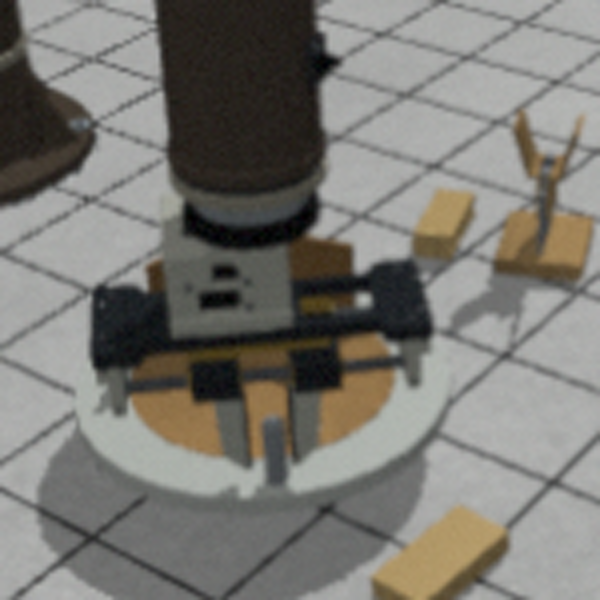

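```bash
python3 - <<'E'
from h import *
print(proj('scene',[[.5835,-.2498,.05],[.5835,-.2498,.095],[.5835,-.2498,.066]]))
d=np.load('/tmp/scene.npz')['d'];P=cloud('scene',d)
for v in range(212,234,2):
    print(v,[tuple((1000*P[v,u]).round().astype(int)) for u in (208,218,220,224)])
E
```

```text
[[218.27392075 228.43717982]
 [217.04803097 213.58340002]
 [217.84397223 223.24370356]]
212 [(np.int64(577), np.int64(-273), np.int64(111)), (np.int64(540), np.int64(-198), np.int64(50)), (np.int64(544), np.int64(-195), np.int64(50)), (np.int64(603), np.int64(-247), np.int64(106))]
214 [(np.int64(577), np.int64(-274), np.int64(106)), (np.int64(587), np.int64(-250), np.int64(96)), (np.int64(548), np.int64(-201), np.int64(49)), (np.int64(603), np.int64(-247), np.int64(100))]
216 [(np.int64(578), np.int64(-276), np.int64(102)), (np.int64(589), np.int64(-254), np.int64(93)), (np.int64(592), np.int64(-250), np.int64(91)), (np.int64(604), np.int64(-249), np.int64(96))]
218 [(np.int64(576), np.int64(-274), np.int64(94)), (np.int64(592), np.int64(-257), np.int64(91)), (np.int64(596), np.int64(-254), np.int64(90)), (np.int64(603), np.int64(-249), np.int64(90))]
220 [(np.int64(576), np.int64(-275), np.int64(89)), (np.int64(593), np.int64(-259), np.int64(86)), (np.int64(595), np.int64(-254), np.int64(84)), (np.int64(603), np.int64(-248), np.int64(83))]
222 [(np.int64(576), np.int64(-275), np.in
[... 415 characters left out ...]
int64(-258), np.int64(67)), (np.int64(592), np.int64(-252), np.int64(63)), (np.int64(601), np.int64(-249), np.int64(65))]
228 [(np.int64(562), np.int64(-263), np.int64(50)), (np.int64(591), np.int64(-259), np.int64(60)), (np.int64(592), np.int64(-253), np.int64(58)), (np.int64(594), np.int64(-240), np.int64(50))]
230 [(np.int64(565), np.int64(-267), np.int64(48)), (np.int64(591), np.int64(-259), np.int64(55)), (np.int64(594), np.int64(-255), np.int64(53)), (np.int64(598), np.int64(-246), np.int64(49))]
232 [(np.int64(572), np.int64(-275), np.int64(51)), (np.int64(592), np.int64(-262), np.int64(51)), (np.int64(594), np.int64(-256), np.int64(48)), (np.int64(603), np.int64(-252), np.int64(50))]
```

In the crop, the peg at (273,450) stands between the two fingers, about 4 mm further out than their centre. I'll run the arc with a slight outward correction.

Request:
carry_out --pt "0.2 -0.2 0 0 2.4" --pt "0.8 0.4 0 0.08 2.4" --pt "1.4 1.1 0 0.16 2.4" --pt "1.9 1.9 0 0.24 2.4" --pt "2.4 2.7 0 0.32 2.4" --pt "2.8 3.5 0 0.4 2.4" --pt "3.1 4.3 0 0.48 2.4" --pt "3.3 5.1 0 0.56 2.4" --pt "3.5 6.0 0 0.64 2.4" --pt "3.6 6.9 0 0.72 2.4" --pt "3.7 7.8 0 0.8 2.4" --pt "3.6 8.7 0 0.88 2.4" --pt "3.5 9.6 0 0.96 2.4" --pt "3.4 10.5 0 1.04 2.4" --pt "3.3 11.0 0 1.08 2.4" --pt "3.3 11.0 0 1.08 2.4" --pt "3.4 10.6 0 1.05 2.4" --pt "3.4 10.6 0 1.05 2.4" --pt "3.4 10.6 0 1.05 5" --pt "3.4 10.6 0 1.05 5"

```text
clock: 5.15
position: [0.6175, -0.1441, 0.1318]
ee_rot: [-0.385, 3.118, -0.005]
force: [-0.0, 0.5, -0.5]
width: 0.388
```

Request:
carry_out --pt "0 0 0 0 6" --pt "0 0 3 0 8.5" --pt "0 0 7 0 8.5" --pt "0 0 11.5 0 8.5" --pt "-1 4 11.5 -0.14 8.5" --pt "-2 8 11.5 -0.28 8.5" --pt "-3 12 11.5 -0.42 8.5" --pt "-4 16 11.5 -0.56 8.5" --pt "-5 20 11.5 -0.7 8.5" --pt "-6 24 11.5 -0.84 8.5" --pt "-8.2 28.6 11.5 -0.98 8.5" --pt "-8.2 28.6 11.5 -1.12 8.5" --pt "-8.2 28.6 11.5 -1.26 8.5" --pt "-8.2 28.6 11.5 -1.41 8.5" --pt "-8.2 28.6 11.5 -1.41 8.5" --pt "-8.2 28.6 11.5 -1.41 8.5"

```text
clock: 6.75
position: [0.5354, 0.142, 0.2469]
ee_rot: [-1.72, -2.627, 0.004]
force: [-0.0, 0.8, 0.2]
width: 0.924
```

```bash
python3 - <<'E'
from h import *
from scipy.spatial.transform import Rotation as Ro
im,_=grab('top'); im2,_=grab('scene')
a=cv2.resize(im[170:290,225:345],(400,400),interpolation=cv2.INTER_CUBIC)
b=cv2.resize(im2[100:200,210:310],(400,400),interpolation=cv2.INTER_CUBIC)
cv2.imwrite('pics/s2.png',np.hstack([a,b])[...,::-1])
d=np.load('/tmp/top.npz')['d'];P=cloud('top',d)
q=P[170:290,225:345].reshape(-1,3); q=q[(q[:,2]>.114)&(q[:,2]<.128)&(q[:,0]<.6)]
np.save('/tmp/wall.npy',q); print(len(q)); q=q[np.argsort(q[:,1])]; print(q[::10].round(3).tolist())
s=arm.observe();print(s['position'],s['width']);R=Ro.from_rotvec(s['ee_rot']).as_matrix(); print('tool y deg',np.degrees(np.arctan2(R[1,1],R[0,1])),R[:,2])
E
```

```text
198
[[0.479, -0.251, 0.117], [0.483, -0.245, 0.12], [0.477, -0.241, 0.122], [0.466, -0.238, 0.114], [0.465, -0.233, 0.114], [0.457, -0.229, 0.119], [0.45, -0.225, 0.116], [0.458, -0.222, 0.119], [0.458, -0.217, 0.116], [0.45, -0.213, 0.122], [0.441, -0.209, 0.116], [0.436, -0.205, 0.114], [0.437, -0.2, 0.122], [0.431, -0.189, 0.119], [0.434, -0.179, 0.122], [0.436, -0.167, 0.115], [0.441, -0.157, 0.123], [0.442, -0.145, 0.121], [0.446, -0.135, 0.119], [0.451, -0.125, 0.126]]
[0.535472   0.14178609 0.24683961] 0.9273961100301813
tool y deg 23.489743421815312 [-0.00284865 -0.00106424 -0.99999538]
```

View pics/s2.png

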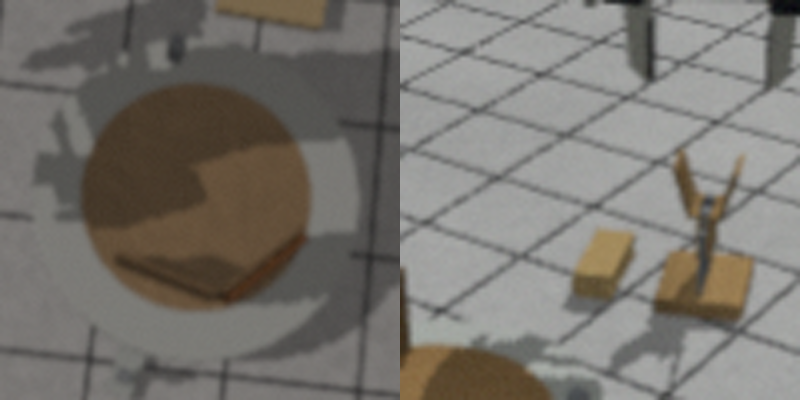

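The right half shows the fingers straddling the clip's handles at (680..745,155), and the left half shows the bare wall now at the pointer, (170,280). I'll lower and squeeze.

Request:
carry_out --pt "0 0.05 -4 0 8.5" --pt "0 0.05 -7 0 8.5" --pt "0 0.05 -9 0 8.5" --pt "0 0.05 -9 0 8.5" --pt "0 0.05 -9 0 6" --pt "0 0.05 -9 0 5" --pt "0 0.05 -9 0 4" --pt "0 0.05 -9 0 3" --pt "0 0.05 -9 0 2" --pt "0 0.05 -9 0 2" --pt "0 0.05 -9 0 2" --pt "0 0.05 -9 0 2" --pt "0 0.05 -9 0 2" --pt "0 0.05 -9 0 2" --pt "0 0.05 -9 0 2" --pt "0 0.05 -9 0 2" --squeeze 22

```text
clock: 8.45
position: [0.5372, 0.1428, 0.1585]
ee_rot: [1.722, 2.626, 0.002]
force: [2.0, 0.1, 10.5]
width: 0.281
```

```bash
python3 - <<'E'
from h import *
s=arm.observe();print(s['clock'],s['position'],s['width'],s['force'])
im2,_=grab('scene'); b=cv2.resize(im2[110:190,240:340],(750,600),interpolation=cv2.INTER_CUBIC)
cv2.imwrite('pics/s3.png',b[...,::-1])
q=np.load('/tmp/wall.npy'); w=q[(q[:,1]>-.186)&(q[:,1]<-.120)&(q[:,2]>.117)]
vx,vy,x,y=cv2.fitLine(w[:,:2].astype(np.float32),cv2.DIST_HUBER,0,.01,.01).ravel(); print('edge deg',np.degrees(np.arctan2(vy,vx)),w.mean(0),len(w),w[:,1].min(),w[:,1].max())
pk=onz('top',[[278.1,184.4]],.095)[0]; print('peg',pk,np.degrees(np.arctan2(pk[1]+.171,pk[0]-.508)))
E
```

```text
8.45 [0.5372437  0.14279262 0.15848412] 0.28107269669172363 [ 2.03374328  0.05009347 10.45702002]
edge deg 74.56215 [ 0.44175217 -0.15283398  0.12067429] 56 -0.18591227052939496 -0.12045344888007647
peg [ 0.61117021 -0.14498869  0.095     ] 14.150528915834634
```

View pics/s3.png

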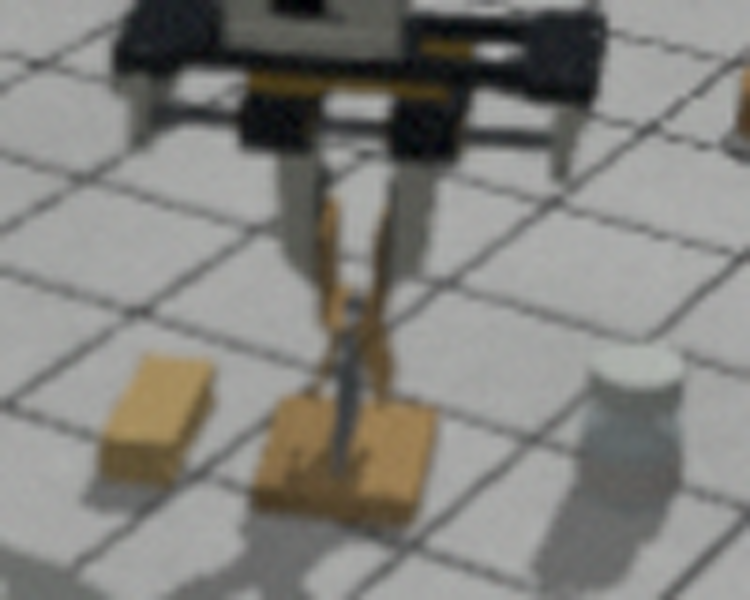

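The opening reads 25.8 mm, which means the clip is fully squeezed. The crop shows the handles upright and parallel between the pads at (330..385,240), with the jaws spread either side of the fin. Now I lift.

Request:
carry_out --pt "0 0 0.5 0 2" --pt "0 0 1 0 2" --pt "0 0 2 0 2" --pt "0 0 3 0 2" --pt "0 0 4.5 0 2" --pt "0 0 6 0 2" --pt "0 0 8 0 2" --pt "0 0 10 0 2" --pt "0 0 13 0 2" --pt "0 0 13 0 2" --pt "0 0 13 0 2" --pt "0 0 13 0 2"

```text
clock: 9.7
position: [0.5367, 0.1427, 0.2879]
ee_rot: [1.722, 2.627, 0.0]
force: [0.3, 0.8, -0.4]
width: 0.279
```

```bash
python3 - <<'E'
from h import *
s=arm.observe();print(s['clock'],s['position'],s['width'],s['force'])
im2,_=grab('scene'); c=proj('scene',[list(s['position'][:2])+[s['position'][2]-.08]])[0].astype(int); print(c)
u,v=c; b=cv2.resize(im2[v-35:v+35,u-40:u+40],(686,600),interpolation=cv2.INTER_CUBIC)
cv2.imwrite('pics/s4.png',b[...,::-1])
# project expected tips: pin at tcp-.081
E
```

```text
9.7 [0.53668605 0.14273013 0.28790804] 0.279256134586908 [ 0.25279527  0.76274315 -0.365091  ]
[288 111]
```

View pics/s4.png

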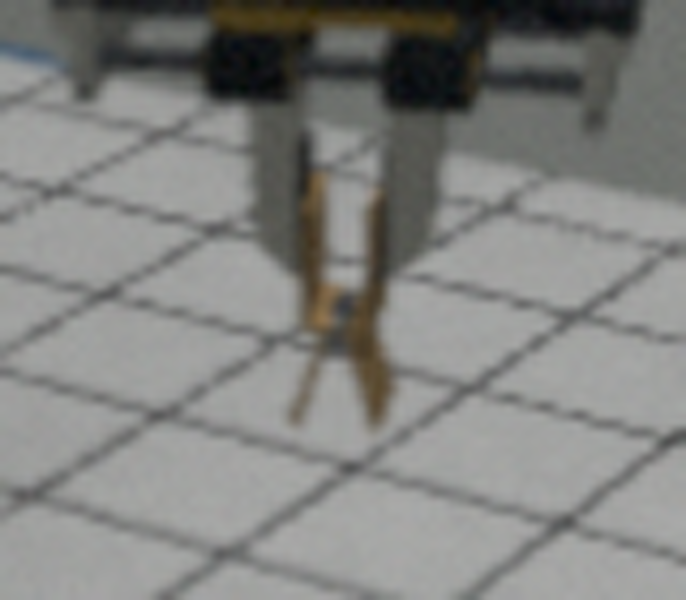

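```bash
python3 - <<'E'
from h import *
z=np.load('/tmp/scene.npz');P=cloud('scene',z['d']);p=np.array(arm.observe()['position'])
a=np.radians(23.5);X=np.array([np.cos(a),np.sin(a),0]);Y=np.array([-np.sin(a),np.cos(a),0])
q=P[76:146,248:328].reshape(-1,3)-p; l=np.c_[q@X,q@Y,q[:,2]]*1000
l=l[(abs(l[:,0])<30)&(abs(l[:,1])<40)&(l[:,2]>-140)]
for lo in range(-130,-30,6):
    s=l[(l[:,2]>=lo)&(l[:,2]<lo+6)]
    if len(s): print(lo,len(s),'x',s[:,0].min().round(),s[:,0].max().round(),'y',np.percentile(s[:,1],[5,50,95]).round())
# scene estimate of wall top too
d=P[150:240,160:270].reshape(-1,3); w=d[(d[:,2]>.112)&(d[:,2]<.124)&(d[:,1]>-.205)&(d[:,1]<-.10)&(d[:,0]<.5)]; w=w[np.argsort(w[:,1])]; print(len(w));print(w[::max(1,len(w)//14)].round(3).tolist())
im=z['im']; T=arm.get_image('top')[0]
b=cv2.resize(im[150:240,160:270],(400,327),interpolation=cv2.INTER_CUBIC); cc=cv2.resize(T[215:275,230:310],(436,327),interpolation=cv2.INTER_CUBIC)
cv2.imwrite('pics/s5.png',np.clip(np.hstack([b[:, :],cc])*1.4,0,255).astype(np.uint8)[:, :800,::-1])
E
```

```text
-118 10 x -15.0 14.0 y [-22. -18.   5.]
-112 13 x -12.0 13.0 y [-21. -10.  13.]
-106 7 x -12.0 11.0 y [-21.  -7.   9.]
-100 12 x -11.0 9.0 y [-23. -17.  10.]
-94 11 x -10.0 7.0 y [-21. -15.  -3.]
-88 11 x -15.0 5.0 y [-20. -18. -14.]
-82 42 x -15.0 11.0 y [-22.  -9.  16.]
-76 11 x -15.0 11.0 y [-21. -18.  10.]
-70 16 x -20.0 16.0 y [-21. -15.  12.]
-64 20 x -22.0 21.0 y [-19. -13.   8.]
-58 28 x -28.0 27.0 y [-20. -11.  11.]
-52 34 x -29.0 28.0 y [-20. -13.   5.]
-46 32 x -29.0 28.0 y [-19. -12.   5.]
-40 33 x -28.0 29.0 y [-18. -11.   7.]
-34 27 x -28.0 29.0 y [-15. -12.  -6.]
73
[[0.435, -0.204, 0.113], [0.435, -0.192, 0.116], [0.437, -0.187, 0.118], [0.436, -0.182, 0.114], [0.435, -0.176, 0.118], [0.442, -0.169, 0.114], [0.442, -0.165, 0.118], [0.444, -0.159, 0.112], [0.445, -0.156, 0.117], [0.446, -0.15, 0.114], [0.45, -0.146, 0.117], [0.449, -0.14, 0.117], [0.452, -0.136, 0.119], [0.448, -0.127, 0.116], [0.451, -0.122, 0.118]]
```

View pics/s5.png

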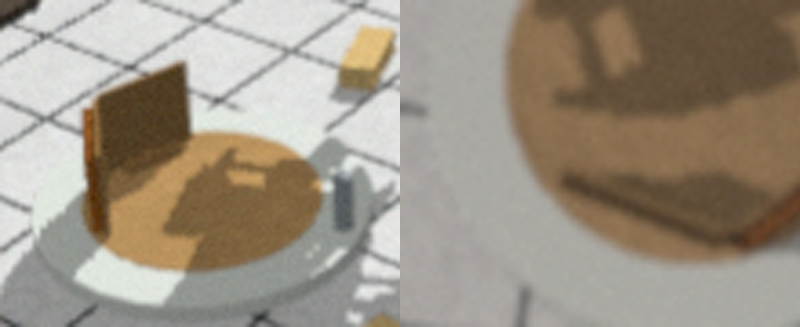

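```bash
python3 - <<'E'
from h import *
for n,uv in(('scene',[[186.7,177.5],[211.4,167.0]]),('top',[[260.3,248.4],[292.4,259.0]])):
    w=onz(n,uv,.12); e=w[1]-w[0]; print(n,w.round(4).tolist(),w.mean(0).round(4),np.hypot(*e[:2]),np.degrees(np.arctan2(e[1],e[0]))%180)
ax=np.array([.508,-.171]); 
for t in (164,165): print(ax+.07*np.array([np.cos(np.radians(t)),np.sin(np.radians(t))]))
E
```

```text
scene [[0.4404, -0.1985, 0.12], [0.4587, -0.1211, 0.12]] [ 0.4495 -0.1598  0.12  ] 0.07957237835530193 76.64124676754741
top [[0.4454, -0.1192, 0.12], [0.4294, -0.1968, 0.12]] [ 0.4374 -0.158   0.12  ] 0.07923080361753275 78.35239024172346
[ 0.44071168 -0.15170539]
[ 0.44038519 -0.15288267]
```

Request:
carry_out --pt "-1 -3 0 -0.07 2" --pt "-2 -6 0 -0.14 2" --pt "-3 -9 0 -0.21 2" --pt "-4 -12 0 -0.28 2" --pt "-5 -15 0 -0.35 2" --pt "-6 -18 0 -0.42 2" --pt "-7 -21 0 -0.49 2" --pt "-8 -24 0 -0.56 2" --pt "-9 -27 0 -0.63 2" --pt "-9.6 -29 0 -0.663 2" --pt "-9.6 -29.7 0 -0.663 2" --pt "-9.6 -29.7 -1.5 -0.663 2" --pt "-9.6 -29.7 -3 -0.663 2" --pt "-9.6 -29.7 -3 -0.663 2" --pt "-9.6 -29.7 -3 -0.663 2"

```text
clock: 11.3
position: [0.4407, -0.1541, 0.2576]
ee_rot: [-2.483, -1.924, 0.002]
force: [0.3, -0.2, -0.2]
width: 0.277
```

```bash
python3 - <<'E'
from h import *
s=arm.observe();print(s['clock'],s['position'],s['ee_rot'],s['width'],s['force'])
im2,d=grab('scene'); b=cv2.resize(im2[125:200,165:265],(800,600),interpolation=cv2.INTER_CUBIC)
cv2.imwrite('pics/s6.png',b[...,::-1])
P=cloud('scene',d); p=np.array([.441,-.155,.12])
a=np.radians(-14.5);X=np.array([np.cos(a),np.sin(a),0]);Y=np.array([-np.sin(a),np.cos(a),0])
q=P[125:215,165:265].reshape(-1,3)-p; l=np.c_[q@X,q@Y,q[:,2]]*1000
l=l[(abs(l[:,0])<30)&(abs(l[:,1])<50)]
for lo in range(-60,90,6):
    s=l[(l[:,2]>=lo)&(l[:,2]<lo+6)]
    if len(s): print(lo,len(s),'x',np.percentile(s[:,0],[3,25,50,75,97]).round(),'y',np.percentile(s[:,1],[5,50,95]).round())
E
```

```text
11.3 [ 0.44070471 -0.15413347  0.25763193] [-2.48293351e+00 -1.92356977e+00  1.58021235e-03] 0.2768650514116022 [ 0.25924709 -0.20030566 -0.21640634]
-60 42 x [1. 3. 4. 5. 6.] y [-35.  -0.  34.]
-54 50 x [1. 3. 4. 5. 7.] y [-34.  -1.  36.]
-48 44 x [1. 3. 4. 5. 7.] y [-34.  -1.  35.]
-42 49 x [2. 3. 4. 5. 8.] y [-36.  -5.  34.]
-36 47 x [2. 3. 4. 5. 7.] y [-35.  -2.  31.]
-30 48 x [1. 3. 4. 5. 6.] y [-32.  -1.  35.]
-24 44 x [1. 3. 4. 4. 7.] y [-35.   1.  35.]
-18 57 x [0. 3. 3. 4. 6.] y [-36.  -3.  34.]
-12 50 x [1. 3. 4. 5. 7.] y [-46.  -6.  32.]
-6 61 x [-1.  2.  4.  5. 12.] y [-46.  -4.  35.]
0 1 x [7. 7. 7. 7. 7.] y [-36. -36. -36.]
18 29 x [-12.  13.  16.  17.  18.] y [-18.  -8.  15.]
24 38 x [-10.  12.  14.  16.  17.] y [-19.  -5.  13.]
30 36 x [-9. 10. 12. 13. 16.] y [-18.  -4.  15.]
36 32 x [-6.  9. 10. 12. 13.] y [-18.  -4.  15.]
42 36 x [-6.  7.  8. 10. 11.] y [-18.  -2.  17.]
48 20 x [-10.   2.   7.   9.  12.] y [-18.  -9.  10.]
54 38 x [-10.  -1.  12.  14.  15.] y [-19. -11.  13.]
60 35 x [-10.  11.  13.  14.  16.] y [-18.  -8.  13.]
66 29 x [-10.  -8.  13.  14.  17.] y [-19. -11.  15.]
72 26 x [-12.  -9.  12.  18.  24.] y [-18. -13.   2.]
78 29 x [-14.  -8.  14.  26.  29.] y [-18. -12.   4.]
84 35 x [-25.  -9.  13.  26.  30.] y [-18. -11.   3.]
```

View pics/s6.png

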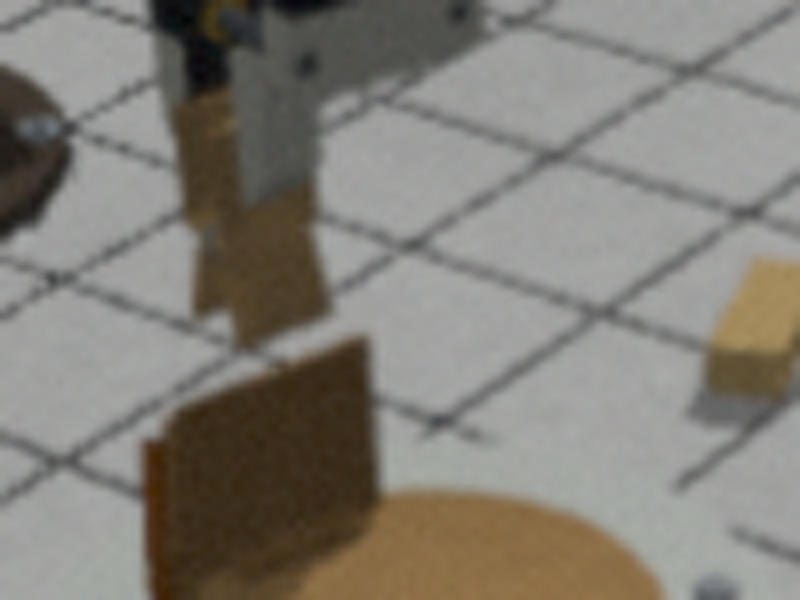

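In the same camera frame, the clip's x centre is about 0 and the wall's mid-plane is about +2 mm; along the edge they are centred to within 1 mm. The crop shows the jaws above the edge at (270,330). I'll nudge 1.5–2 mm and lower 40 mm.

Request:
carry_out --pt "0.2 0 0 0 2" --pt "0.2 0 0 0 2" --pt "0.2 0 -0.7 0 2" --pt "0.2 0 -1.4 0 2" --pt "0.2 0 -2.1 0 2" --pt "0.2 0 -2.8 0 2" --pt "0.2 0 -3.4 0 2" --pt "0.2 0 -4 0 2" --pt "0.2 0 -4 0 2" --pt "0.2 0 -4 0 2" --pt "0.2 0 -4 0 2" --pt "0.2 0 -4 0 2" --pt "0.2 0 -4 0 2"

```text
clock: 12.65
position: [0.4431, -0.1542, 0.2182]
ee_rot: [2.483, 1.924, 0.0]
force: [-0.0, 0.3, -0.7]
width: 0.278
```

```bash
python3 - <<'E'
from h import *
s=arm.observe();print(s['clock'],s['position'],s['ee_rot'],s['width'],s['force'],s['ft_torque'])
im2,d=grab('scene'); b=cv2.resize(im2[135:205,170:250],(686,600),interpolation=cv2.INTER_CUBIC)
cv2.imwrite('pics/s7.png',np.clip(b*1.4,0,255).astype(np.uint8)[...,::-1])
P=cloud('scene',d); p=np.array([.441,-.155,.12])
a=np.radians(-14.5);X=np.array([np.cos(a),np.sin(a),0]);Y=np.array([-np.sin(a),np.cos(a),0])
q=P[125:215,165:265].reshape(-1,3)-p; l=np.c_[q@X,q@Y,q[:,2]]*1000
l=l[(abs(l[:,0])<30)&(abs(l[:,1])<50)]
for lo in range(-42,42,4):
    s=l[(l[:,2]>=lo)&(l[:,2]<lo+4)]
    i=s[abs(s[:,1])<14]; o=s[abs(s[:,1])>23]
    print(lo,'clip-zone x',np.percentile(i[:,0],[5,50,95]).round() if len(i) else '','outside x',np.percentile(o[:,0],[25,50,75]).round() if len(o) else '')
E
```

```text
12.65 [ 0.44311318 -0.15421359  0.21821666] [2.48315241e+00 1.92413049e+00 2.92407517e-04] 0.27844664706722944 [-0.03849167  0.26314579 -0.65272396] [-0.07870564  0.09242349  0.01218844]
-42 clip-zone x [2. 4. 5.] outside x [2. 3. 5.]
-38 clip-zone x [3. 4. 6.] outside x [3. 3. 4.]
-34 clip-zone x [3. 4. 7.] outside x [3. 3. 5.]
-30 clip-zone x [3. 3. 3.] outside x [2. 3. 4.]
-26 clip-zone x [3. 3. 3.] outside x [3. 4. 4.]
-22 clip-zone x [18. 19. 21.] outside x [3. 3. 4.]
-18 clip-zone x [12. 18. 22.] outside x [2. 4. 6.]
-14 clip-zone x [14. 18. 21.] outside x [3. 4. 5.]
-10 clip-zone x [13. 15. 18.] outside x [3. 5. 6.]
-6 clip-zone x [11. 15. 17.] outside x [2. 4. 5.]
-2 clip-zone x [ 9. 13. 16.] outside x [4. 6. 8.]
2 clip-zone x [ 8. 12. 15.] outside x 
6 clip-zone x [ 9. 11. 14.] outside x 
10 clip-zone x [11. 11. 12.] outside x 
14 clip-zone x [-3. 16. 18.] outside x 
18 clip-zone x [-8. 16. 17.] outside x 
22 clip-zone x [-6. 16. 17.] outside x 
26 clip-zone x [-7. 16. 19.] outside x 
30 clip-zone x [-5. 16. 21.] outside x 
34 clip-zone x [-7. 16. 25.] outside x 
38 clip-zone x [-7. 22. 28.] outside x
```

View pics/s7.png

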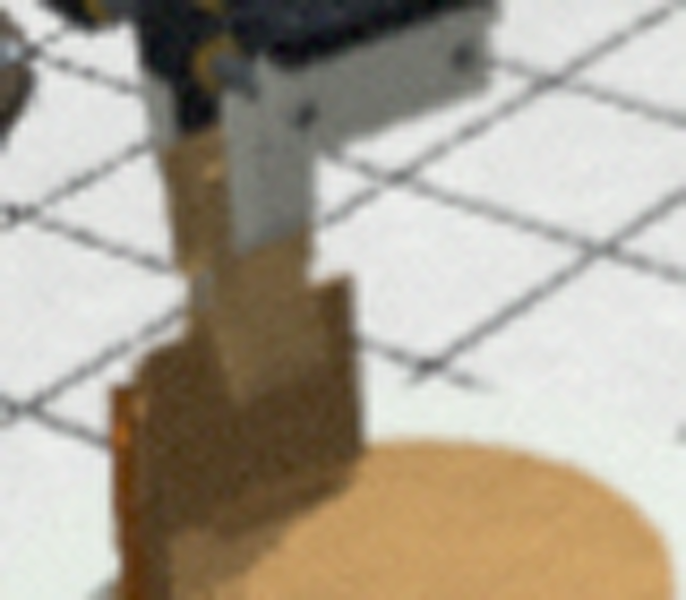

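The last crop shows one jaw in front of the wall and the other hidden behind it, with the edge passing between them at about (270,300). The near jaw's inner face is about 13 mm from the mid-plane, its tip is about 20 mm below the edge, and there is no contact force. I'm handing in.

```bash
python3 - <<'E'
from cell import arm
s=arm.observe(); print(max(map(abs,s['dq'])),s['width']); print(arm.sign_off())
E
```

```text
0.0019480694595302923 0.28211234578275
the job is handed in; nothing more can be done
None
```

I turned the turntable one click anticlockwise by caging and pushing the peg. I then squeezed the clip fully open, lifted it off its rest and handed in still holding it open over the middle of the bare wall. The robot's clock read about 12.7 s of the 56 s allowed; the hand-in gave no verdict.

**Last checks**
- **Turntable:** the peg sat at bearing 14.2°, about 60° on from its start at −45.9°. That was measured before I picked up the clip, and I did not re-measure it at the end.
- **Clip opening:** the gripper read about 26 mm, which matches the handles at their stop, with the grip set to 22 N.
- **Jaw position:** the near jaw's inner tip was about 13 mm from the wall's mid-plane and about 20 mm below the top edge. The clip was within about 2 mm of the middle of the edge. The far jaw is hidden behind the card, so its clearance is inferred from symmetry.
- **Contact and motion:** the force on the tool was under 1 N, and the arm was still.
- **Bystanders:** none was touched as far as I could see in the pictures, but I did not re-measure their positions.

**Disagreement:** the separate estimates of the wall's position, eyeballed corners included, differed by up to about 12 mm across its thickness. I therefore centred the clip using the clip and wall seen together in the scene camera's depth image, which meant a 2 mm correction.

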